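# Varnish the layout's signal masts

## Task

The two or three signal masts lying on the bench are to be varnished: first stand all of them upright on the grey spray mat, then press the spray can's nozzle cap fully down and let it spring back up, and then move all of them to the green drying board and leave them standing upright there. The slanted yellow rest is there to lay a mast in so that you can take it again at a new angle, by its head. Leave the trees, jar, truck, bale and brush where they are.

Things in the scene. Friction and masses are not known exactly. Their poses are not given: they have to be found in the camera images.
- mast_a: Signal mast with black head (may be absent), 160 mm long, 95 to 160 g, most of it in the foot. Origin at mid length, own z from foot to head. From the foot's underside: square foot 56 mm wide to 12 mm up, square white post 12 mm wide to 112, platform 56 x 56 to 116, head 28 x 28 to 160. Starts lying level, axis 28 mm above the bench.
- mast_a_foot (a point): Centre of the underside of the foot of the mast with the black head, 80 mm from its origin along own -z. The mast stands by itself on this foot; its four sides are alike; its centre of mass is about 24 mm above this point.
- mast_b: Signal mast with blue head (may be absent), 160 mm long, 95 to 160 g, most of it in the foot. Origin at mid length, own z from foot to head. From the foot's underside: square foot 56 mm wide to 12 mm up, square white post 12 mm wide to 112, platform 56 x 56 to 116, head 28 x 28 to 160. Starts lying level, axis 28 mm above the bench.
- mast_b_foot (a point): Centre of the underside of the foot of the mast with the blue head, 80 mm from its origin along own -z. The mast stands by itself on this foot; its four sides are alike; its centre of mass is about 24 mm above this point.
- mast_c: Signal mast with orange head (may be absent), 160 mm long, 95 to 160 g, most of it in the foot. Origin at mid length, own z from foot to head. From the foot's underside: square foot 56 mm wide to 12 mm up, square white post 12 mm wide to 112, platform 56 x 56 to 116, head 28 x 28 to 160. Starts lying level, axis 28 mm above the bench.
- mast_c_foot (a point): Centre of the underside of the foot of the mast with the orange head, 80 mm from its origin along own -z. The mast stands by itself on this foot; its four sides are alike; its centre of mass is about 24 mm above this point.
- station: Fixed spray station. Origin at the centre of the underside of its grey spray mat, 260 (own x) x 110 (own y) x 4 mm. A red and white spray can, 52 mm across, stands fixed beside the mat's +y side, its axis at own (0, 95) mm, its nozzle pointing at the mat; can and bracket reach to own y = 130 mm.
- cap_top (a point): Centre of the top of the can's white round nozzle cap (32 mm across, 18 mm high), 168 mm above the bench when up; it moves down with the cap.
- cap (a joint): How far the sprung nozzle cap is pressed down: 0 up, 0.008 m fully down. The spring needs about 3 N to start and 8.5 N at the bottom stop; it springs back when let go.
- board: Fixed green drying board, 260 (own x) x 110 (own y) x 4 mm, origin at the centre of its underside; its top is 4 mm above the bench.
- rest: Fixed yellow rest; origin under the centre of its dark 160 x 90 mm plate. Holds one mast leaning at 45 degrees, head up: mast z = the rest's own (0.707, 0, 0.707). The post lies in two open notches 24 mm wide, at 20 to 30 and 90 to 106 mm; between them the post is free for fingers, and so is the head (lengths along the mast from its foot). Lay it in and lift it out square to the slope.
- rest_toe (a point): Where the centre of the underside of the mast's foot lies when a mast is in the rest: on the face of the toe plate, 36 mm above the bench, at own x = -50 mm of the rest. Between 34 and 78 mm along the mast there is room for fingertips to 22 mm below the post's axis.
- tree_a: Model pine tree 100 mm high on a round 48 mm base; a bystander, to be left where it is. Origin at its underside.
- tree_b: Model pine tree 85 mm high on a round 48 mm base; a bystander, to be left where it is. Origin at its underside.
- jar: Small paint jar with blue cap, 44 mm across, 50 mm high; a bystander, to be left where it is. Origin at its underside.
- truck: Red model tipper truck, 150 x 54 x 65 mm; a bystander, to be left where it is. Origin at its underside.
- bale: Yellow model straw bale, a drum 44 mm across and 50 mm high standing on end; a bystander, to be left where it is. Origin at its underside.
- brush: Paint brush 160 mm long, lying; a bystander, to be left where it is. Origin at its underside.

How it is judged (in metres and radians):
On the way, in this order (a step that is already met when the one before it is completed fails the run):
1. every mast stands upright on the grey spray mat, let go (x of mast_a_foot in the frame of station between -0.13 and 0.13 m and y of mast_a_foot in the frame of station between -0.055 and 0.055 m and z of mast_a_foot in the frame of station between -0.004 and 0.012 m and angle between each of mast_a, mast_b, mast_c's own z axis and vertical below 0.12 rad and x of mast_b_foot in the frame of station between -0.13 and 0.13 m and y of mast_b_foot in the frame of station between -0.055 and 0.055 m and z of mast_b_foot in the frame of station between -0.004 and 0.012 m and x of mast_c_foot in the frame of station between -0.13 and 0.13 m and y of mast_c_foot in the frame of station between -0.055 and 0.055 m and z of mast_c_foot in the frame of station between -0.004 and 0.012 m and contact force between the fingers and mast_a below 0.2 N and contact force between the fingers and mast_b below 0.2 N and contact force between the fingers and mast_c below 0.2 N), for 0.3 s.
2. the nozzle cap is pressed fully down (at least 6 of its 8 mm) while every mast stands on the spray mat (x of mast_a_foot in the frame of station between -0.13 and 0.13 m and y of mast_a_foot in the frame of station between -0.055 and 0.055 m and z of mast_a_foot in the frame of station between -0.004 and 0.012 m and angle between each of mast_a, mast_b, mast_c's own z axis and vertical below 0.12 rad and x of mast_b_foot in the frame of station between -0.13 and 0.13 m and y of mast_b_foot in the frame of station between -0.055 and 0.055 m and z of mast_b_foot in the frame of station between -0.004 and 0.012 m and x of mast_c_foot in the frame of station between -0.13 and 0.13 m and y of mast_c_foot in the frame of station between -0.055 and 0.055 m and z of mast_c_foot in the frame of station between -0.004 and 0.012 m and value of joint cap above 0.006 m), for 0.05 s.
3. the cap has sprung back up (value of joint cap below 0.002 m), for 0.1 s.
At the end, for the whole second after the job is handed in: Every mast present stands at rest and let go on the green drying board: foot flat on it, the middle of the foot over the board, upright within 0.12 rad; the nozzle cap is up (within 2 mm) (x of mast_a_foot in the frame of board between -0.13 and 0.13 m and y of mast_a_foot in the frame of board between -0.055 and 0.055 m and z of mast_a_foot in the frame of board between -0.004 and 0.012 m and angle between each of mast_a, mast_b, mast_c's own z axis and vertical below 0.12 rad and x of mast_b_foot in the frame of board between -0.13 and 0.13 m and y of mast_b_foot in the frame of board between -0.055 and 0.055 m and z of mast_b_foot in the frame of board between -0.004 and 0.012 m and x of mast_c_foot in the frame of board between -0.13 and 0.13 m and y of mast_c_foot in the frame of board between -0.055 and 0.055 m and z of mast_c_foot in the frame of board between -0.004 and 0.012 m and contact force between the fingers and mast_a below 0.2 N and contact force between the fingers and mast_b below 0.2 N and contact force between the fingers and mast_c below 0.2 N and value of joint cap below 0.002 m and linear speed of each of mast_a, mast_b, mast_c below 0.02 m/s); the robot touches nothing.
It fails at once if a bystander (tree, jar, truck, bale or brush) is pushed more than 50 mm from its place (distance of any of tree_a, tree_b, jar, truck, bale, brush from where it was at the start of the episode above 0.05 m).
Of mast_a, mast_b, mast_c only 2 to 3 are there at a start; the rules pass over those that are not, and their reading is None.
At some moment in a run one of mast_a, mast_b, mast_c may be knocked a few centimetres aside while the robot is not near it.
It also fails if it takes over 210 s, if anything falls off the work surface, if the arm or the gripper's body presses on something with over 40 N, if the wrist force passes 120 N, or if a joint passes its speed limit or range.

## Robot

A 7-joint arm with a two-finger parallel gripper is mounted at the origin on the work surface. World frame = base frame: x ahead of the robot, y to its left, z up, the work surface at z = 0. Lengths are in m, angles in degrees, forces in N, time in s.
With the tool pointing down it reaches from about 0.425 to 0.925 m from the base axis. Payload 6.8 kg.
Tool frame: the origin (TCP) lies at the very end of the fingers, on their centre line; the grasp point (between the pads) lies 19 mm behind it; z points along the fingers, y is the line along which they close (so a half turn about z gives the same grasp; the last joint's range is limited). The gripper opens to 88 mm and grips with 3 to 60 N. Pads are 20 mm wide; open, the fingers measure 115 mm over their backs; the gripper's body (75 mm by 178 mm) begins 61 mm behind the grasp point.
Start: joints at [-6.194, 27.33, 1.283, 89.118, -0.659, 63.558, -4.761], TCP at [0.675, 0, 0.198] pointing down, gripper open.
Joint ranges: [-169.35, 169.35], [-19.33, 120.38], [-80.79, 83.38], [13.8, 139.57], [-78.32, 258.32], [9.67, 109.79], [-169.56, 169.56]. Speed limits (degrees/s): [136.94, 136.94, 180, 180, 180, 180, 180].

## Interface

Orientations are given as a 3x3 rotation matrix whose columns are the frame's x, y, z axes.
In Python, from plant import manip gives the robot as it stands. The module is installed in compiled form; this text tells all that it offers. Calls block until the motion is done:
- manip.move_pose(position, orientation): joint-space move of the TCP to a pose.
- manip.movel(position, ori=None, feed=0.15, force_limit=None): straight line of the TCP; ori=None keeps the orientation; feed is the mean speed in m/s. With force_limit (N) it stops when the force on the tool has changed by that much, and returns True; else False.
- manip.goto_joints(angles): joint-space move.
- manip.ungrasp() and manip.close(): open the fingers fully, or close them until they stop; the grip force is fixed at half the most.
- manip.pause(seconds).
- manip.inverse_kinematics(position, orientation): joint angles nearest the present ones, or None.
- manip.get_image(name): name is "scene" or "side" or "wrist"; returns a dict with "frame" (420x560x3 uint8, blue, green, red), "fx", "fy", "cx", "cy" (pixels), "R" (3x3) and "t" (3): a world point X has camera coordinates R X + t. Camera axes: x right, y down, z forward; pixel columns grow to the right and rows downward; lengths in m; the calibration is good to about 2 mm. A picture is of the moment at which its call begins. There is no depth.
A pose or a line that the arm cannot do raises manip.PlanningError and nothing moves.
- manip.job_done(): hands the job in; it is judged then, once.
Readings, each from a call of its own:
- manip.read_clock(): time.
- manip.read_joint_pos(): joint angles.
- manip.read_qvel(): joint speeds.
- manip.read_effort(): joint torques, N m.
- manip.read_tcp_pos(): TCP position.
- manip.read_tool_rot(): TCP orientation.
- manip.read_force(): force on the tool from outside, world axes, zero at the start.
- manip.read_torque(): the same for the moment, N m.
- manip.read_finger_gap(): opening from 0.0 (shut) to 1.0 (fully open).
- manip.read_gripper_force(): force on a finger pad.
Only numpy, scipy, OpenCV 4.12 (cv2) and the standard library are available. Lean on these libraries where they do the work, as an engineer would, in place of code of your own. Each camera call takes 0.05 s, during which the arm holds its last target. There are 200 camera calls.

## Working session

There is one attempt and no reset: what is moved stays moved. The work goes in short steps, each a Python script; the robot and the scene stay as the last script left them, time stands still between calls to the robot, and variables do not carry over. Pictures are saved under pics/ and viewed, at most 14 in all, crops included, and the job is handed in when it is done.

```bash
mkdir -p pics
cat > h.py <<'E'
import numpy as np, cv2
from plant import manip as m
def snap(cam,fn):
    d=m.get_image(cam); cv2.imwrite('pics/'+fn+'.png',d['frame']); np.savez('pics/'+fn+'.npz',**{k:np.array(v) for k,v in d.items()}); return d
def ray(fn,uv,z):
    d=np.load('pics/'+fn+'.npz'); R=d['R'];t=d['t']; o=-R.T@t
    v=R.T@np.array([(uv[0]-d['cx'])/d['fx'],(uv[1]-d['cy'])/d['fy'],1.]); return o+v*(z-o[2])/v[2]
def proj(fn,X):
    d=np.load('pics/'+fn+'.npz'); c=d['R']@np.array(X,float)+d['t']; return np.array([d['fx']*c[0]/c[2]+d['cx'],d['fy']*c[1]/c[2]+d['cy']])
E
python3 - <<'E'
from h import *
for c in ['scene','side','wrist']:
    d=snap(c,c+'0'); print(c,-d['R'].T@d['t'],d['R'][2],d['fx'])
a=cv2.imread('pics/scene0.png');b=cv2.imread('pics/side0.png')
cv2.imwrite('pics/s0.png',cv2.resize(a,(800,600),interpolation=cv2.INTER_CUBIC))
cv2.imwrite('pics/d0.png',cv2.resize(b,(800,600),interpolation=cv2.INTER_CUBIC))
print(m.read_clock())
E
```

```text
scene [1.17710612 0.54434407 0.85607266] [-0.53664407 -0.5065819  -0.67482436] 494.4847068840045
side [-0.28029086  0.89262498  0.86965308] [ 0.62074907 -0.59382087 -0.51190563] 544.9102393755267
wrist [0.67562708 0.07567956 0.38377292] [-0.00213522 -0.27719051 -0.96081261] 345.5508788827059
0.15
```

View pics/s0.png

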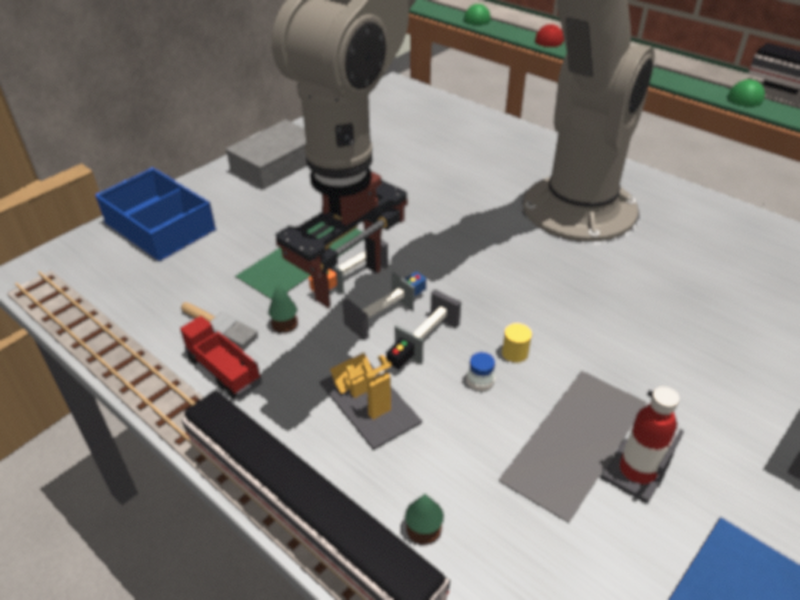

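View pics/d0.png

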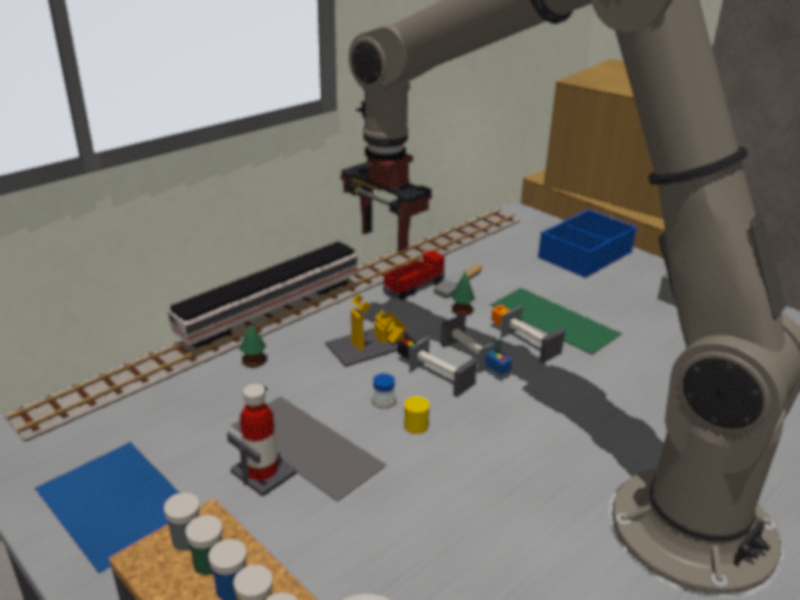

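The scene shows three masts lying (orange, blue, black), the mat and can at (575,445)/(650,440) in the scene view, and the rest at (370,400). I'll check close crops next.

Run:
```python
from h import *
b=cv2.imread('pics/side0.png')[170:350,140:440]
b=cv2.resize(b,(800,480),interpolation=cv2.INTER_CUBIC)
cv2.imwrite('pics/d1.png',b)
cv2.imwrite('pics/w1.png',cv2.resize(cv2.imread('pics/wrist0.png'),(800,600),interpolation=cv2.INTER_CUBIC))
```

```text
(no output)
```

View pics/d1.png

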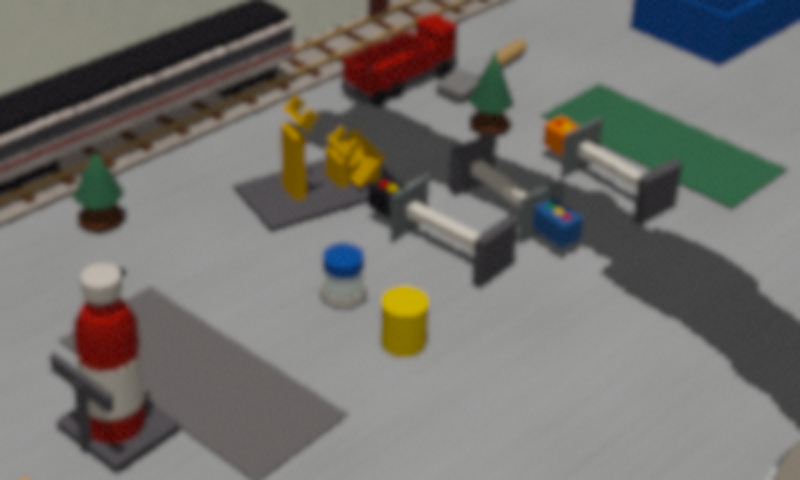

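View pics/w1.png

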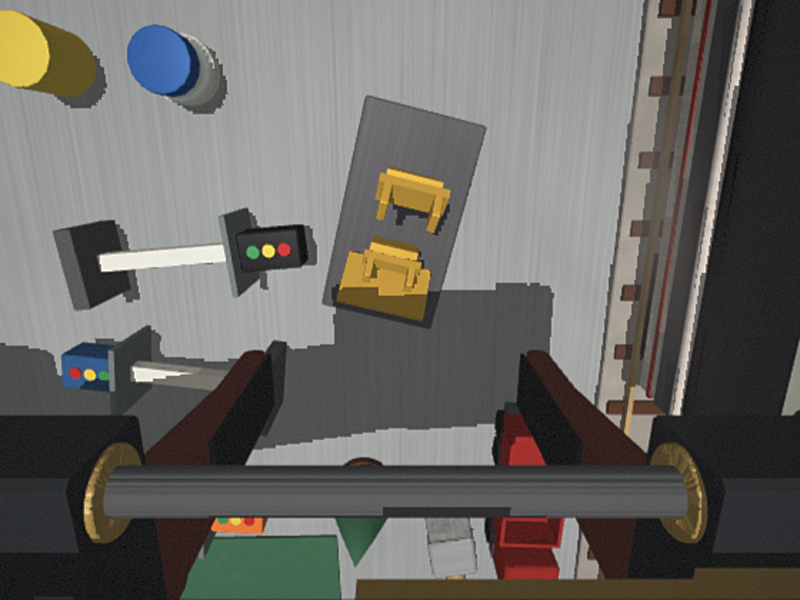

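Wrist view: black mast post (103,262)→(226,253), blue post near (135,372) towards (230,378), rest plate corners (367,96),(486,127),(430,327),(324,303), higher notch at (415,190). The orange mast is at side-crop (580,147)→(645,188).

Run:
```python
from h import *
np.set_printoptions(precision=3,suppress=True)
w=lambda u,v,z:ray('wrist0',(u*.7,v*.7),z)
s=lambda u,v,z:ray('scene0',(u*.7,v*.7),z)
d=lambda u,v,z:ray('side0',(140+u/2.6667,170+v/2.6667),z)
P=lambda n,*a:print(n,*[x[:2] for x in a])
P('black w foot,plat',w(103,262,.034),w(226,253,.034))
P('black d',d(412,208,.034),d(480,246,.034))
P('blue w plat,(mid)',w(133,372,.034),w(225,380,.034))
P('blue d foot,plat',d(476,163,.034),d(530,193,.034))
P('orange d plat,foot',d(582,145,.034),d(645,183,.034))
P('mat d',d(150,288,.004),d(347,415,.004),d(260,480,.004))
P('mat s',s(583,373,.004),s(648,400,.004),s(500,480,.004),s(570,520,.004))
P('cap',d(101,270,.168),s(665,397,.168))
P('board d',d(600,85,.004),d(785,172,.004),d(733,207,.004),d(542,115,.004))
P('rest w',w(367,96,.004),w(486,127,.004),w(430,327,.004),w(324,303,.004))
P('trees',d(490,125,0),d(100,220,0),'bale',d(405,345,0),'jar',d(343,300,0), 'truck',d(400,85,0),'brush',d(480,75,.01))
```

```text
black w foot,plat [0.464 0.004] [0.553 0.01 ]
black d [0.554 0.017] [0.464 0.013]
blue w plat,(mid) [ 0.473 -0.083] [ 0.543 -0.089]
blue d foot,plat [ 0.568 -0.093] [ 0.492 -0.093]
orange d plat,foot [ 0.515 -0.205] [ 0.424 -0.196]
mat d [0.658 0.268] [0.401 0.248] [0.393 0.352]
mat s [0.406 0.251] [0.39  0.355] [0.66  0.269] [0.649 0.375]
cap [0.525 0.401] [0.523 0.405]
board d [ 0.616 -0.367] [ 0.36  -0.367] [ 0.359 -0.268] [ 0.617 -0.261]
rest w [0.655 0.118] [0.741 0.097] [ 0.703 -0.056] [ 0.618 -0.036]
trees [ 0.646 -0.204] [0.789 0.236] ba [0.436 0.142] ja [0.523 0.139] tr [ 0.781 -0.192] br [ 0.722 -0.269]
```

```bash
cat >> h.py <<'E'
UP=np.array([0,0,1.])
def hv(deg): r=np.radians(deg); return np.array([np.cos(r),np.sin(r),0])
def frame(y,z): return np.column_stack([np.cross(y,z),y,z])
def Rpick(h,a,sg): a=np.radians(a); return frame(sg*np.cross(UP,h),-(np.cos(a)*UP+np.sin(a)*h))
def Rplace(f,a,sg): a=np.radians(a); return frame(sg*np.cross(f,UP),-(np.cos(a)*f+np.sin(a)*UP))
def tcp(g,R): return np.array(g)+.019*R[:,2]
E
python3 - <<'E'
from h import *
import time
h={'c':hv(-5),'b':hv(176),'a':hv(3)}
g={'c':[.47,-.2,.028],'b':[.52,-.088,.028],'a':[.51,.011,.028]}
t0=time.time()
for a in (20,30,40,50,60):
    for k in 'abc':
        print(a,k,[m.inverse_kinematics(tcp(g[k],R),R) is not None for sg in(1,-1) for R in [Rpick(h[k],a,sg)]])
    for x in (-.09,0,.09):
        p=np.array([.527+x,.311+.075*x,.068])
        print(a,x,[[f for f in range(0,360,15) for R in [Rplace(hv(f),a,sg)] if m.inverse_kinematics(tcp(p,R),R) is not None] for sg in(1,-1)])
    print(time.time()-t0,m.read_clock())
E
```

```text
20 a [True, True]
20 b [True, True]
20 c [True, True]
20 -0.09 [[0, 75, 90, 105, 120, 135, 150, 165, 255, 270, 285, 300, 315, 330, 345], [0, 75, 90, 105, 120, 135, 150, 165, 255, 270, 285, 300, 315, 330, 345]]
20 0 [[75, 90, 105, 120, 135, 150, 165, 180, 240, 255, 270, 285, 300, 315, 330, 345], [75, 90, 105, 120, 135, 150, 165, 180, 240, 255, 270, 285, 300, 315, 330, 345]]
20 0.09 [[90, 105, 120, 135, 150, 165, 180, 195, 210, 225, 240, 255, 270, 285, 300, 315, 330], [90, 105, 120, 135, 150, 165, 180, 195, 210, 225, 240, 255, 270, 285, 300, 315, 330]]
7.343511581420898 0.15
30 a [True, True]
30 b [True, True]
30 c [True, True]
30 -0.09 [[0, 15, 30, 45, 60, 75, 90, 105, 120, 135, 150, 165, 255, 270, 285, 300, 315, 330, 345], [0, 15, 30, 45, 60, 75, 90, 105, 120, 135, 150, 165, 255, 270, 285, 300, 315, 330, 345]]
30 0 [[0, 75, 90, 105, 120, 135, 150, 165, 180, 195, 240, 255, 270, 285, 300, 315, 330, 345], [0, 75, 90, 105, 120, 135, 150, 165, 180, 240, 255, 270, 285, 300, 315, 330, 345]]
30 0.09 [[75, 90, 105, 120, 135, 150, 165, 180, 195, 210, 225, 240, 255, 270, 285, 300, 315, 330], [7
[... 1652 characters left out ...]
, 90, 105, 120, 135, 150, 165, 180, 195, 210, 225, 240, 255, 270, 285, 300, 315, 330, 345], [0, 15, 30, 45, 60, 75, 90, 105, 120, 135, 150, 165, 180, 195, 210, 225, 240, 255, 270, 285, 300, 315, 330, 345]]
60 0 [[0, 15, 30, 45, 60, 75, 90, 105, 120, 135, 150, 165, 180, 195, 210, 225, 240, 255, 270, 285, 300, 315, 330, 345], [0, 15, 30, 45, 60, 75, 90, 105, 120, 135, 150, 165, 180, 195, 210, 225, 240, 255, 270, 285, 300, 315, 330, 345]]
60 0.09 [[0, 15, 30, 45, 60, 75, 90, 105, 120, 135, 150, 165, 180, 195, 210, 225, 240, 255, 270, 285, 300, 315, 330, 345], [0, 15, 30, 45, 60, 75, 90, 105, 120, 135, 150, 165, 180, 195, 210, 225, 240, 255, 270, 285, 300, 315, 330, 345]]
23.180724143981934 0.15
```

Run:
```python
from h import *
R=m.read_tool_rot(); print(np.round(R,2))
m.move_pose([.50,-.225,.33],R)
snap('wrist','w2'); cv2.imwrite('pics/w2b.png',cv2.resize(cv2.imread('pics/w2.png'),(800,600),interpolation=cv2.INTER_CUBIC)); print(m.read_clock())
```

```text
[[-0.  1. -0.]
 [ 1.  0. -0.]
 [-0. -0. -1.]]
1.4
```

View pics/w2b.png

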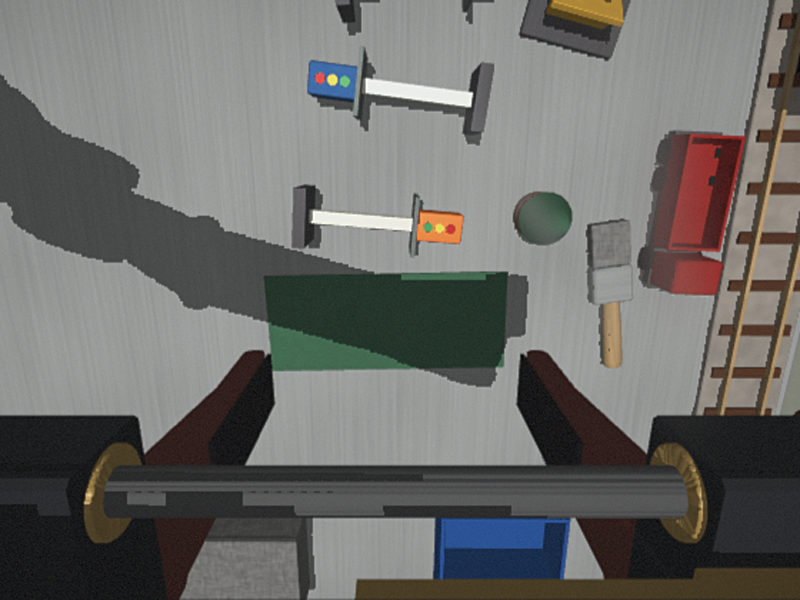

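Run:
```python
from h import *
np.set_printoptions(precision=4,suppress=True)
w=lambda u,v,z:ray('w2',(u*.7,v*.7),z)[:2]
for n,p,q in [('c',(311,216),(413,225)),('b',(472,100),(366,87))]:
    P,Q=w(*p,.034),w(*q,.034);h=Q-P; print(n,P,Q,np.linalg.norm(h),np.degrees(np.arctan2(h[1],h[0])))
print([w(*p,.004) for p in [(265,276),(507,273),(502,366),(272,370)]], 'tree',w(530,220,.0))
m.ungrasp();print(m.read_finger_gap(),m.read_force())
```

```text
c [ 0.4193 -0.2016] [ 0.5182 -0.21  ] 0.09922581531454447 -4.841599192097662
b [ 0.5704 -0.0966] [ 0.4741 -0.0859] 0.0968088296341042 173.6525685088058
[array([ 0.3624, -0.2684]), array([ 0.6196, -0.2643]), array([ 0.621, -0.371]), array([ 0.3627, -0.3769])] tree [ 0.6407 -0.2088]
1.0022070175112343 [ 0.2755 -0.7544 -0.4847]
```

```bash
cat >> h.py <<'E'
MAT=np.array([.527,.311]); MX=hv(4.4)[:2]; MY=np.array([-MX[1],MX[0]])
def stand(g,hd,own,s=.062,a=30,f=270+4.4):
    h=hv(hd); g=np.array([*g,.030]); dst=MAT+own[0]*MX+own[1]*MY; p=np.array([*dst,.004+s+.002])
    best=None
    for sg in (1,-1):
        R1,R2=Rpick(h,a,sg),Rplace(hv(f),a,sg)
        q=[m.inverse_kinematics(tcp(g,R1)-.12*R1[:,2],R1),m.inverse_kinematics(tcp(p+.16*UP,R2),R2)]
        if None in [type(x) if x is None else 1 for x in q]: continue
        if any(x is None for x in q): continue
        c=np.abs(np.array(q[0])-q[1]).max()+.3*np.abs(np.array(q[0])-m.read_joint_pos()).max()
        if best is None or c<best[0]: best=(c,sg,R1,R2)
    c,sg,R1,R2=best; print('cost',c,sg)
    m.ungrasp(); G=tcp(g,R1)
    m.move_pose(G-.12*R1[:,2],R1)
    print('in',m.movel(G,feed=.12,force_limit=15),m.read_tcp_pos()-G)
    m.close(); print('gap mm',m.read_finger_gap()*88)
    m.movel(G+.2*UP,feed=.15)
    T=tcp(p,R2); m.move_pose(T+.16*UP,R2)
    print('gap mm',m.read_finger_gap()*88,m.read_clock())
    return T,R2
def setdown(T,R2):
    m.movel(T+.02*UP,feed=.12); st=m.movel(T-.006*UP,feed=.03,force_limit=5)
    print('down',st,(m.read_tcp_pos()-T)*1000)
    m.ungrasp(); m.movel(m.read_tcp_pos()-.13*R2[:,2],feed=.15); print(m.read_clock())
E
python3 - <<'E'
from h import *
T,R=stand([.4688,-.2058],-4.8,(-.095,.01))
np.savez('tgt.npz',T=T,R=R)
snap('side','s3');snap('scene','c3')
a=cv2.imread('pics/s3.png');b=cv2.imread('pics/c3.png')
cv2.imwrite('pics/j3.png',cv2.resize(np.hstack([a[130:410,120:440],b[200:480,240:]]),(800,448 if 0 else 350)))
E
```

```text
cost 153.48080856893893 -1
in False [ 0.00088448 -0.00018     0.00048987]
gap mm 10.015309415812986
gap mm 10.297378438489966 9.0583Traceback (most recent call last):
  File "<stdin>", line 6, in <module>
    return _nx.concatenate(arrs, 1, dtype=dtype, casting=casting)
           ~~~~~~~~~~~~~~~^^^^^^^^^^^^^^^^^^^^^^^^^^^^^^^^^^^^^^^
ValueError: all the input array dimensions except for the concatenation axis must match exactly, but along dimension 0, the array at index 0 has size 280 and the array at index 1 has size 220
```

Run:
```python
import cv2,numpy as np
a=cv2.imread('pics/s3.png');b=cv2.imread('pics/c3.png')
cv2.imwrite('pics/j3.png',cv2.resize(np.hstack([a[110:390,80:400],b[140:420,240:]]),(800,350)))
```

```text
(no output)
```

View pics/j3.png

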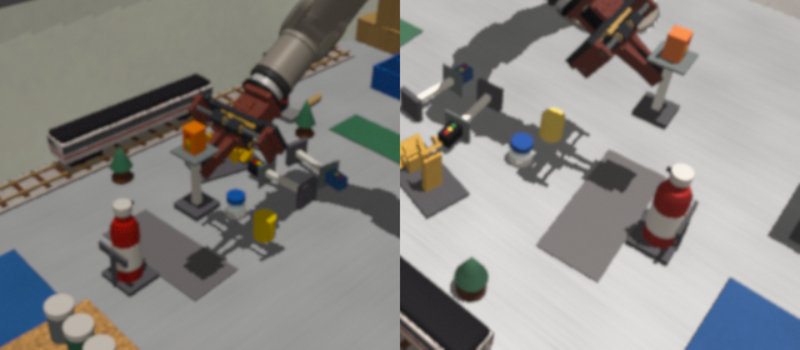

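The orange mast hangs upright above the mat's near end, at (195,170) in the side half of the picture. Setting it down.

Run:
```python
from h import *
d=np.load('tgt.npz'); setdown(d['T'],d['R'])
Rd=np.array([[0,1.,0],[1,0,0],[0,0,-1]])
m.move_pose([.52,-.06,.33],Rd)
snap('side','s4');snap('wrist','w4')
a=cv2.imread('pics/s4.png');b=cv2.imread('pics/w4.png')
cv2.imwrite('pics/j4.png',cv2.resize(np.hstack([a[110:390,80:400],b[0:280,100:420]]),(800,350)));print(m.read_clock())
```

```text
down True [0.07897386 0.10110964 0.95826193]
13.3833
14.7667
```

View pics/j4.png

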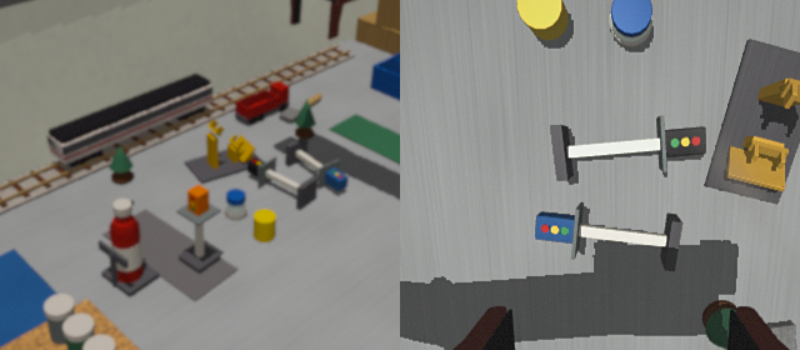

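The orange mast stands on the mat. Black post (570,152)→(660,146), blue post (667,240)→(581,232), both in place.

Run:
```python
from h import *
w=lambda u,v:ray('w4',((u-400)/1.25+100,v/1.25),.034)[:2]
o={}
for n,p,q in [('a',(570,152),(660,146)),('b',(667,240),(581,232))]:
    P,Q=w(*p),w(*q);h=Q-P;o[n]=((P+Q)/2,np.degrees(np.arctan2(h[1],h[0]))); print(n,P,Q,np.linalg.norm(h),o[n])
T,R=stand(*o['a'],(.095,.01)); 
if m.read_finger_gap()*88>7: setdown(T,R)
Rd=np.array([[0,1.,0],[1,0,0],[0,0,-1]])
m.move_pose([.52,-.16,.33],Rd)
snap('side','s5');snap('wrist','w5')
a=cv2.imread('pics/s5.png');b=cv2.imread('pics/w5.png')
cv2.imwrite('pics/j5.png',cv2.resize(np.hstack([a[110:390,80:400],b[0:280,100:420]]),(800,350)));print(m.read_clock())
```

```text
a [0.46364383 0.00246801] [0.56049433 0.00885179] 0.09706066643912903 (array([0.51206908, 0.0056599 ]), np.float64(3.771127388385169))
b [ 0.57120416 -0.09451406] [ 0.47340461 -0.08545544] 0.09821818044733333 (array([ 0.52230438, -0.08998475]), np.float64(174.70811821084678))
cost 153.8336097798983 -1
in False [0.00088584 0.0001186  0.00052744]
gap mm 10.204103284255249
gap mm 10.162990251594499 22.0417
down True [-0.06022181  0.03896796  1.04876278]
26.2667
27.9667
```

View pics/j5.png

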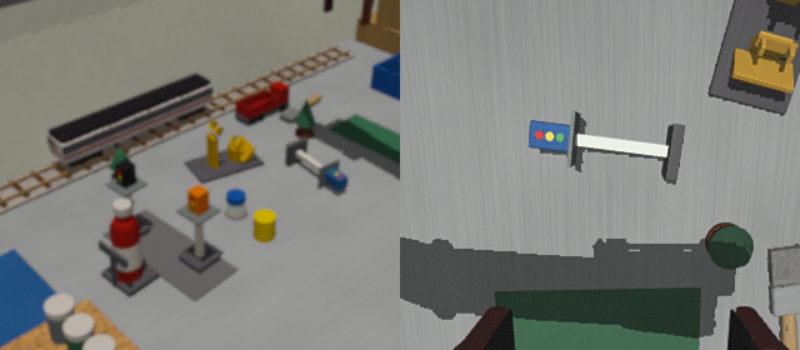

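Black stands on the mat's far end, at (125,175). Blue is unchanged: post (667,151)→(577,141).

Run:
```python
from h import *
w=lambda u,v:ray('w5',((u-400)/1.25+100,v/1.25),.034)[:2]
P,Q=w(667,151),w(577,141);h=Q-P;o=((P+Q)/2,np.degrees(np.arctan2(h[1],h[0]))); print(o)
T,R=stand(*o,(0,-.018)); 
if m.read_finger_gap()*88>7: setdown(T,R)
Rd=np.array([[0,1.,0],[1,0,0],[0,0,-1]])
m.movel(m.read_tcp_pos()+[0,0,.15]); m.move_pose([.52,.25,.36],Rd)
snap('side','s6');snap('wrist','w6')
a=cv2.imread('pics/s6.png');b=cv2.imread('pics/w6.png')
cv2.imwrite('pics/j6.png',cv2.resize(np.hstack([a[110:390,80:400],b[0:280,100:420]]),(800,350)));print(m.read_clock())
```

```text
(array([ 0.52125625, -0.09094953]), np.float64(173.96510729050354))Traceback (most recent call last):
  File "<stdin>", line 4, in <module>
  File "h.py", line 27, in stand
    c,sg,R1,R2=best; print('cost',c,sg)
    ^^^^^^^^^^
TypeError: cannot unpack non-iterable NoneType object
```

Run:
```python
from h import *
g=np.array([.5213,-.0909,.03]);h=hv(174); p=np.array([*(MAT-.018*MY),.068])
for a in (15,20,25,30):
  for sg in (1,-1):
    R1,R2=Rpick(h,a,sg),Rplace(hv(274.4),a,sg); k=lambda x,R:m.inverse_kinematics(x,R) is not None
    G=tcp(g,R1); T=tcp(p,R2)
    print(a,sg,'pick',k(G,R1),k(G-.12*R1[:,2],R1),k(G-.06*R1[:,2],R1),k(G+.1*UP,R1),k(G+.2*UP,R1),'place',k(T,R2),k(T+.16*UP,R2),k(T-.13*R2[:,2],R2),
     [f for f in range(180,360,15) if k(tcp(p,Rplace(hv(f),a,sg)),Rplace(hv(f),a,sg))])
```

```text
15 1 pick True True True True True place True True True [180, 240, 255, 270, 285, 300, 315, 330]
15 -1 pick True True True True True place True True True [180, 240, 255, 270, 285, 300, 315, 330]
20 1 pick True True True True True place True True True [180, 240, 255, 270, 285, 300, 315, 330, 345]
20 -1 pick True True True True True place True True True [180, 240, 255, 270, 285, 300, 315, 330, 345]
25 1 pick True True True True True place True True True [180, 240, 255, 270, 285, 300, 315, 330, 345]
25 -1 pick True True True True True place True True True [180, 240, 255, 270, 285, 300, 315, 330, 345]
30 1 pick True False False True True place True True True [180, 240, 255, 270, 285, 300, 315, 330, 345]
30 -1 pick True False False True True place True True True [180, 240, 255, 270, 285, 300, 315, 330, 345]
```

Run:
```python
from h import *
w=lambda u,v:ray('w5',((u-400)/1.25+100,v/1.25),.034)[:2]
P,Q=w(667,151),w(577,141);h=Q-P;o=((P+Q)/2,np.degrees(np.arctan2(h[1],h[0])))
T,R=stand(*o,(0,-.018),a=23)
if m.read_finger_gap()*88>7: setdown(T,R)
Rd=np.array([[0,1.,0],[1,0,0],[0,0,-1]])
try: m.movel(m.read_tcp_pos()+[0,0,.12])
except m.PlanningError as e: print(e)
m.move_pose([.52,.25,.36],Rd)
snap('side','s6');snap('wrist','w6')
a=cv2.imread('pics/s6.png');b=cv2.imread('pics/w6.png')
cv2.imwrite('pics/j6.png',cv2.resize(np.hstack([a[110:390,80:400],b[0:280,100:420]]),(800,350)));print(m.read_clock())
```

```text
cost 98.14260167793942 -1
in False [ 2.01788599e-04 -3.48866501e-05  1.75809995e-04]
gap mm 9.0600117349413
gap mm 8.951826212297476 35.9583
down True [-0.44216484  0.11579683 -2.74868885]
40.275
42.5083
```

View pics/j6.png

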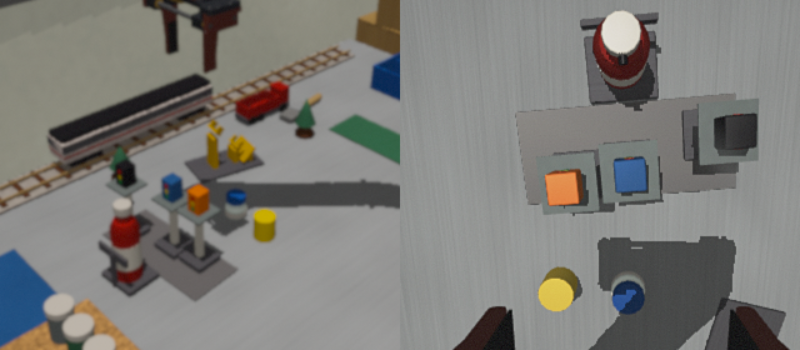

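All three stand; orange has shifted toward blue. Head tops are at (565,188), (630,174), (737,131) and the cap is at (621,27).

Run:
```python
from h import *
np.set_printoptions(precision=4,suppress=True)
w=lambda u,v,z:ray('w6',((u-400)/1.25+100,v/1.25),z)[:2]
for n,p in [('c',(563,189)),('b',(630,175)),('a',(740,132))]:
    X=w(*p,.164); print(n,X,[(X-MAT)@MX,(X-MAT)@MY])
print('cap',w(621,27,.168),'mat',[w(*p,.004) for p in [(517,112),(735,95),(735,188),(528,205)]])
```

```text
c [0.4702 0.2808] [np.float64(-0.058999157096090354), np.float64(-0.025752088981563434)]
b [0.5286 0.2927] [np.float64(0.0002094282455659892), np.float64(-0.018360256584991897)]
a [0.621  0.3281] [np.float64(0.09503571449549571), np.float64(0.009835240427046237)]
cap [0.5211 0.4069] mat [array([0.3973, 0.3533]), array([0.6536, 0.3714]), array([0.6613, 0.2637]), array([0.4035, 0.243 ])]
```

Run:
```python
from h import *
Rd=np.array([[0,1.,0],[1,0,0],[0,0,-1]])
c=np.array([.5215,.406,0])
m.close(); m.move_pose(c+[0,0,.24],Rd); m.movel(c+[0,0,.175]); f0=np.array(m.read_force())
print(m.movel(c+[0,0,.155],feed=.02,force_limit=16),m.read_tcp_pos(),m.read_force()-f0)
m.pause(.3); print(m.read_tcp_pos(),m.read_force()-f0)
m.movel(c+[0,0,.25],feed=.1); m.ungrasp(); m.pause(.2); print(m.read_clock())
m.move_pose([.52,.25,.36],Rd)
snap('wrist','w7')
b=cv2.imread('pics/w7.png'); cv2.imwrite('pics/j7.png',cv2.resize(b[0:280,100:420],(640,560)))
```

```text
False [0.52156302 0.40608018 0.15516649] [ 0.00802446 -1.03937683  0.45046047]
[0.52153795 0.40601281 0.15507192] [-0.55882965 -0.16621143 -0.07304736]
49.3667
```

View pics/j7.png

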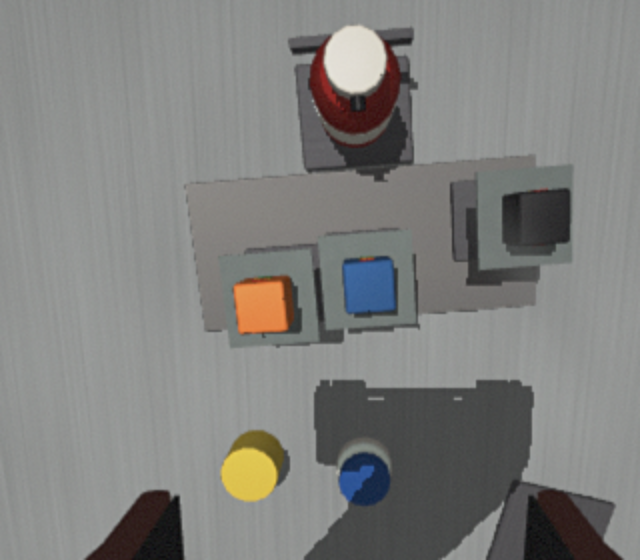

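The three masts still stand, but there was no contact force on the press. I'll check the finger closure and look while at the bottom.

Run:
```python
from h import *
Rd=np.array([[0,1.,0],[1,0,0],[0,0,-1]])
c=np.array([.5215,.406,0])
m.close(); m.pause(.3); print('gap',m.read_finger_gap(),m.read_gripper_force())
m.move_pose(c+[0,0,.24],Rd); m.movel(c+[0,0,.175]); f0=np.array(m.read_force())
print(f0,m.movel(c+[0,0,.16],feed=.02,force_limit=16),m.read_tcp_pos(),m.read_force())
snap('side','s8'); snap('scene','c8'); e=[]
for i in range(3): m.pause(.1); e.append(m.read_force())
print(e,m.read_clock())
a=cv2.imread('pics/s8.png')[200:340,100:260]; b=cv2.imread('pics/c8.png')[220:360,380:540]
cv2.imwrite('pics/j8.png',cv2.resize(np.hstack([a,b]),(800,350),interpolation=cv2.INTER_CUBIC))
```

```text
gap 0.004236953964013165 0.0
[-0.7813397  -0.37364689  0.44729196] False [0.52151317 0.40610125 0.16007828] [0.67654936 0.08636651 0.73592781]
[array([-0.23927921,  0.79240792,  0.68712777]), array([0.77516782, 0.62119681, 0.51954845]), array([-0.50175427, -0.08087106, -0.49945506])] 54.5333
```

View pics/j8.png

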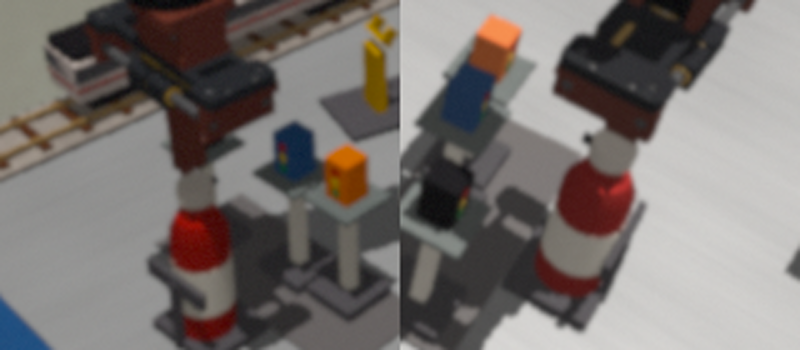

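Run:
```python
from h import *
for X in ([.5215,.406,.16],[.5215,.406,.168]):
  a=(proj('s8',X)-[100,200])*2.5; b=(proj('c8',X)-[380,220])*2.5+[400,0]; print(a,b)
# triangulate cap top from readings in j8: side (195,170), scene (612,140)
from scipy.optimize import least_squares
def tri(ps): return least_squares(lambda X:np.concatenate([proj(n,X)-uv for n,uv in ps]),[.52,.4,.16])
r=tri([('s8',np.array([197,172])/2.5+[100,200]),('c8',(np.array([613,138])-[400,0])/2.5+[380,220])]);print(r.x,r.fun)
r=tri([('s8',np.array([197,172])/2.5+[100,200]),('c8',(np.array([613,138])-[400,0])/2.5+[380,220]),('w7',np.array([355,58])/2+[100,0])]);print(r.x,r.fun)
r=tri([('side0',[140+101/2.667,170+270/2.667]),('scene0',[665*.7,397*.7]),('w6',[(621-400)/1.25+100,27/1.25])]);print(r.x,r.fun)
```

```text
[192.79582431 189.69305167] [612.63640647 151.28956605]
[192.06831255 182.10540872] [615.38963662 144.05588641]
[0.52245472 0.40201718 0.1744168 ] [-0.88608825  0.61801192 -0.49629234 -0.74235834]
[0.52131451 0.40241542 0.17443157] [-0.73250548  0.93266169  0.00903472 -1.00166092  0.31336816  0.17032038]
[0.5214934  0.40592229 0.16983303] [-1.07723477  0.89266147  0.87090093 -0.96971616  0.42469553  0.6871178 ]
```

Run:
```python
from h import *
snap('wrist','w9'); b=cv2.imread('pics/w9.png')
print(proj('w9',[.5215,.406,.16])/.7, proj('w9',[.5215,.406,.168])/.7)
a=cv2.resize(cv2.imread('pics/c8.png')[230:300,430:510],(400,350),interpolation=cv2.INTER_CUBIC)
cv2.imwrite('pics/j9.png',np.hstack([cv2.resize(b[140:420,120:440],(400,350)),a]))
print((proj('w9',[.5215,.406,.16])-[120,140])*1.25)
```

```text
[393.00052535 352.37433137] [392.90794897 360.12867328]
[193.87545968 133.32753995]
```

View pics/j9.png

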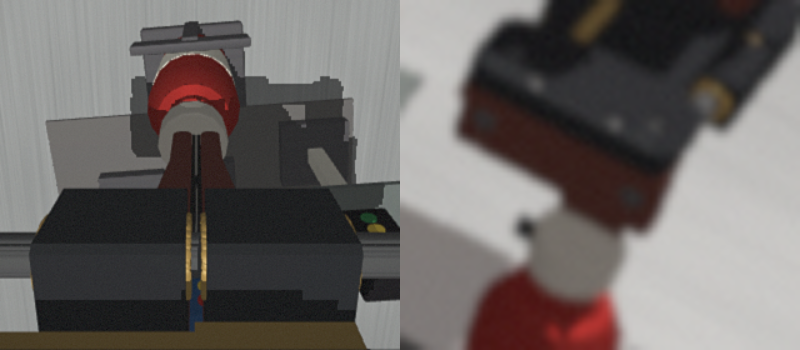

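The wrist view shows the tips at the cap's centre (195,133), yet side and scene show the finger ends hovering just above it. I take it the closed tips sit a little higher than nominal, so I'll go down under force control.

Run:
```python
from h import *
c=np.array([.5215,.406,0])
for z in np.arange(.156,.129,-.002):
    s=m.movel(c+[0,0,z],feed=.02,force_limit=14); F=np.mean([m.read_force() for _ in range(5)],0); print(round(z,3),s,np.round(F,1))
    if s or F[2]>13: break
print(m.read_tcp_pos(),m.read_clock())
```

```text
0.156 False [ 0.6 -0.   0.2]
0.154 False [-0.2 -0.1  0.1]
0.152 False [-0.6  0.1  0.2]
0.15 False [-0.9 -0.3  0.2]
0.148 False [ 0.3  0.4 -0.1]
0.146 False [ 0.1  0.1 -0.6]
0.144 False [0.7 1.  0.7]
0.142 False [ 0.2 -0.9  4.4]
0.14 False [-0.8 -1.4  5.5]
0.138 False [-1.  -0.7  6.8]
0.136 False [-1.  -1.3  7.3]
0.134 False [-3.3 -4.3 14.3]
[0.52163547 0.40619564 0.13588506] 57.6833
```

The force trace matches the spring: contact at 0.143, bottomed at 0.136 with 14 N. Releasing, then checking that nothing changed against the earlier wrist image.

```bash
cat >> h.py <<'E'
Rd=np.array([[0,1.,0],[1,0,0],[0,0,-1]])
def look(fn,pos=[.52,.25,.36]):
    m.move_pose(pos,Rd); m.pause(.3); snap('wrist',fn); d=cv2.absdiff(cv2.imread('pics/'+fn+'.png'),cv2.imread('pics/w7.png'))[0:280,100:420].max(2)
    print('changed px',[(k,int((d[r:r2,c:c2]>40).sum())) for k,r,r2,c,c2 in [('c',120,175,205,258),('b',112,168,258,312),('a',80,140,325,390),('cap',10,50,255,300)]])
def carry(src,own,yaw):
    y=np.array([-np.sin(np.radians(yaw)),np.cos(np.radians(yaw)),0]); dst=np.array([.491+own[0],-.320+own[1]]); best=None
    for sg in (1,-1):
        R1=frame(sg*y,-UP); R2=frame(sg*np.array([0,1.,0]),-UP)
        q=[m.inverse_kinematics([*src,.33],R1),m.inverse_kinematics([*dst,.33],R2)]
        if any(x is None for x in q): continue
        c=np.abs(np.array(q[0])-q[1]).max()+np.abs(np.array(q[0])-m.read_joint_pos()).max()
        if best is None or c<best[0]: best=(c,R1,R2)
    c,R1,R2=best; m.ungrasp(); m.move_pose([*src,.30],R1)
    print('in',m.movel([*src,.124],feed=.12,force_limit=8)); m.close(); g=m.read_finger_gap()*88; z=m.read_tcp_pos()[2]; print('gap',g)
    if g<24: m.ungrasp(); m.movel([*src,.3]); return False
    m.movel([*src,.33],feed=.12); m.move_pose([*dst,.33],R2); print('gap',m.read_finger_gap()*88)
    m.movel([*dst,z+.02],feed=.12); print('down',m.movel([*dst,z-.006],feed=.03,force_limit=5),(m.read_tcp_pos()[2]-z)*1000)
    m.ungrasp(); m.movel([*dst,.3],feed=.15); print(m.read_clock()); return True
E
python3 - <<'E'
from h import *
c=np.array([.5215,.406,0])
m.pause(.2); print(m.read_force()); m.movel(c+[0,0,.25],feed=.1); m.ungrasp(); m.pause(.3); look('w10')
E
```

```text
[-2.18527677 -4.63494356 14.62695286]
changed px [('c', 31), ('b', 17), ('a', 0), ('cap', 0)]
```

Run:
```python
from h import *
print(carry([.621,.328],(.09,0),4.4))
look('w11')
snap('side','s11')
a=cv2.imread('pics/s11.png');b=cv2.imread('pics/w11.png')
cv2.imwrite('pics/j11.png',cv2.resize(np.hstack([a[110:390,160:480],b[0:280,100:420]]),(800,350)));print(m.read_clock())
```

```text
in False
gap 27.41698199258751
gap 27.851668397193013
down True -0.21776041858219408
74.975
True
changed px [('c', 348), ('b', 418), ('a', 0), ('cap', 0)]
77.45
```

View pics/j11.png

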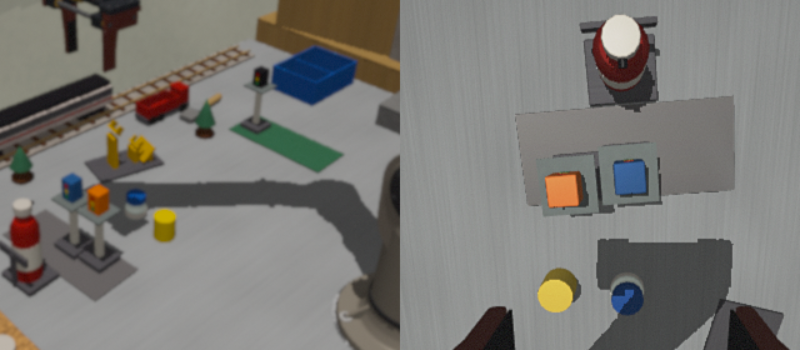

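Black stands on the board, at (258,100). Orange (563,190) and blue (630,177) are still on the mat and unmoved.

Run:
```python
from h import *
print(carry([.5286,.2915],(0,0),4.4))
print(carry([.4702,.280],(-.09,0),4.4))
m.move_pose([.56,.0,.4],Rd); m.pause(.5)
snap('side','s12');snap('scene','c12')
a=cv2.imread('pics/s12.png');b=cv2.imread('pics/c12.png')
cv2.imwrite('pics/j12.png',cv2.resize(np.hstack([a[110:390,160:480],b[110:390,120:440]]),(800,350)));print(m.read_clock())
```

```text
in False
gap 28.19269755354192
gap 27.842148814363693
down True -0.23945006726645846
90.2583
True
in False
gap 28.016944684974856
gap 27.614026995164792
down True -0.3171559797018886
103.9417
True
106.4167
```

View pics/j12.png

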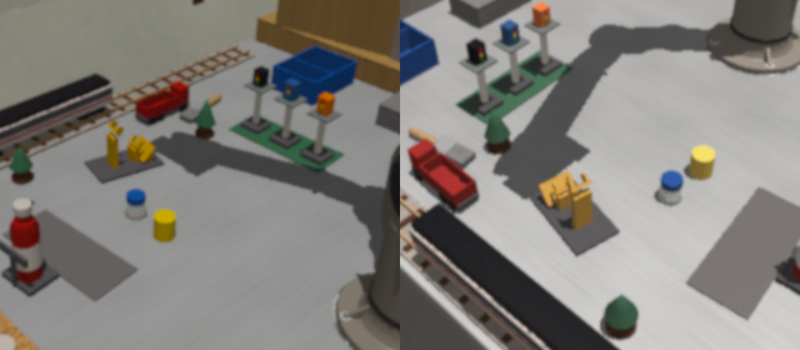

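All three masts stand on the green board and the bystanders are in place, so I'm handing in.

```bash
python3 -c "
from plant import manip as m
print(m.job_done(), m.read_clock())"
```

```text
the job is handed in; nothing more can be done
the job is handed in; nothing more can be done
```

I handed the job in at about 106 s: all three masts were stood on the mat, the cap was pressed to its stop and released, and the last pictures show all three upright on the green board; no verdict was returned.

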